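Offer a new brake pad up to the caliper

ROBOT

A 6-joint arm with a two-finger parallel gripper is mounted at the origin on the work surface. World frame = base frame: x ahead of the robot, y to its left, z up, the work surface at z = 0. Lengths are in mm, angles in rad, forces in N, time in s.
With the tool pointing down it reaches from about 425 to 925 mm from the base axis. Payload 12.5 kg.
Tool frame: the origin (TCP) lies between the finger pads; the fingertips stand 11 mm ahead of it and the grasp point (between the pads) lies 8 mm behind it; z points along the fingers, x is the direction in which the jaws open and shut, and the axes are right-handed (so a half turn about z gives the same grasp; the last joint's range is limited). The gripper opens to 85 mm and grips with 20 to 120 N. Pads are 22 mm wide; open, the fingers measure 114 mm over their backs; the gripper's body (76 mm by 85 mm) begins 54 mm behind the grasp point. The pads swing forward as they close: fully open they stand 13 mm farther back than shut.
Start: joints at [-1.424, 0.491, 1.559, -0, 1.092, -0.106], TCP at [156.344, -605.145, 242.327] pointing down, gripper open.
Joint ranges: [-3.1, 3.1], [-0.84, 2.19], [0.05, 2.79], [-1.13, 4.28], [0.06, 2.93], [-2.69, 2.69]. Speed limits (rad/s): [2.22, 2.22, 2.79, 3.14, 3.14, 3.14].

INTERFACE

Orientations are given as a unit quaternion [x, y, z, w].
In Python, from rig import observe, read_camera, sign_off gives the robot as it stands.
- The arm moves only by the tool apply_moves, never from a script. Its arguments are lists of equal length, an entry for each row: "angular": the turn, a rotation vector about the tool's x, y, z in degrees, a list of three; "travel": the shift along the tool's x, y, z in mm, a list of three; "claw": the closure in counts, from 0 (fully open) to 255 (shut). A call has 1 to 5 rows; each row shifts and turns the commanded pose from where the row before left it, along the tool's axes as they then stand; what a row does not reach is not made up. A row lasts 1/10 s, in which the tool goes at most 50 mm and 8.59 degrees, less where a joint would pass 70% of its speed; a pose out of reach is approached as far as the arm can. A call is refused whole if a number of a shift passes 50 or a number of a turn 8.59, either way. A call with a gripper value outside its range is refused whole. The fingers move at their own pace and stop on an object; the grip force is fixed at half the most. Time passes only in rows, so rows that do not move let the fingers close. It gives the time, the measured TCP pose, the force and the opening at its end, in the units of the state.
- observe(): the state, without advancing time (a new reading comes with each control period).
- read_camera(name): name is "scene" or "top" or "wrist"; returns a dict with "pixels" (480x640x3 uint8, red, green, blue), "vertical_fov" (degrees; the focal length in pixels is half the picture's height over the tangent of half this angle, whatever the lens; pixels are square), "cx", "cy" (the principal point, pixels), "eye" and "rotation" of the camera in the world. Camera axes: x right, y down, z forward; pixel columns grow to the right and rows downward; lengths in mm; the calibration is good to about 2 mm. The wrist camera is an equidistant fisheye: a pixel r from the principal point sees the ray r / f radians off the axis. A picture is of the moment at which its call begins. There is no depth.
- sign_off(): hands the job in, once; it reports no verdict.
The state is a dict: "clock": time; "q": joint angles; "joint_vel": joint speeds; "effort": joint torques, N m; "eef_pos": TCP position; "tcp_rot": TCP orientation; "contact_force": force on the tool from outside, world axes, zero at the start; "torque": the same for the moment, N m; "width": opening from 0.0 (shut) to 1.0 (fully open).
Only numpy, scipy, OpenCV 4.12 (cv2) and the standard library are available. Lean on these libraries where they do the work, as an engineer would, in place of code of your own. Each camera call takes 0.05 s, during which the arm holds its last target.

TASK

Take the new brake pad (thick copper-coloured lining; the worn one is all black) out of the wooden stand, carry it over the top of the blue wrench rack, and hold it upright just above the empty front slot of the red caliper, its lower edge about 10 mm above the mouth, centred and square over the slot with the lining facing the pad that is already fitted. Finish while holding it there, still, in the gripper: I will clip on the spring before it goes in, so do not lower it into the slot or let go. Touch neither the caliper nor the wrench rack, and leave the worn pad, spray can, grease jar and socket where they are.

Things in the scene. Friction and masses are not known exactly. Their poses are not given: they have to be found in the camera images.
- pad_center (a point): Centre of the new pad (0.35 kg): upright plate 16 mm thick (its x), 112 mm wide with ears (y), 55 mm high (z up). x points out of the copper lining (10 mm thick, 88 mm wide, 50 mm high); the back is grey steel. It stands in one of the wooden stand's two slots, 100 mm apart; the slot hides its lowest 12 mm; lower edge 20 mm above the table. Lift straight out; pinch from above across its thickness.
- pad_foot (a point): Centre of the lower edge of the new pad, 27.5 mm below pad_center; same axes.
- pad_lining (a point): Middle of the new pad's lining face, 8 mm along x from pad_center; same axes.
- worn_center (a point): Centre (half-way up) of the worn brake pad in the stand's other slot: same outline and axes as the new one, but 10 mm thick, all black, with only 4 mm of lining. Leave it alone.
- slot_mouth (a point): Centre of the empty front slot's mouth, at the caliper's top, 90 mm above the table. x points across the caliper to the fitted pad, whose copper lining begins 36 mm along +x; y runs along the slot (118 mm long, 23 mm wide, between the red front half and steel guides); z up. The red body reaches 51 mm to -x, 91 mm to +x, 75 mm each way in y. A brass nipple rises 9 mm at x 70, y 64 mm. Fixed.
- rack_top (a point): Middle of the top edge of the blue wrench rack, a fixed upright panel with wrenches hung on both sides, 120 mm high, 300 mm long (its x), 25 mm thick (its y), on a foot 70 mm deep; z is up. It stands between the stand and the caliper.
- spray_center (a point): Centre of an upright spray can with an orange label, 54 mm across, 160 mm high. Bystander.
- grease_center (a point): Centre of a grease jar with a black cap and yellow label, 60 mm across, 55 mm high. Bystander.
- socket_center (a point): Centre of a steel wrench socket, a tube standing on end, 32 mm across, 40 mm high. Bystander.
Things that resemble listed ones, but are neither listed nor needed, are in the scene too. Of the things that look like the part that bears slot_mouth, take the one that is farthest from the robot's base at the start.

How it is judged (in metres and radians):
On the way, in this order (a step that is already met when the one before it is completed fails the run):
1. the new pad is lifted clear of the stand in the gripper (height (world z) of pad_center above 0.075 m and contact force between the fingers and pad above 1 N), for 0.1 s.
2. the new pad is carried over the top of the wrench rack, between its ends, without touching it (z of pad_center in the frame of rack_top above 0.0275 m and y of pad_center in the frame of rack_top between -0.06 and 0.06 m and x of pad_center in the frame of rack_top between -0.17 and 0.17 m), for 0.03 s.
At the end, for the whole second after the job is handed in: New pad held still in the gripper, upright and square to the slot within 0.1 rad, lower edge 3-20 mm above the mouth, centred within 7 mm both ways, lining towards the fitted pad, not touching the caliper; worn pad moved under 15 mm, other bystanders under 20 mm (z of pad_foot in the frame of slot_mouth between 0.003 and 0.02 m and x of pad_foot in the frame of slot_mouth between -0.007 and 0.007 m and y of pad_foot in the frame of slot_mouth between -0.007 and 0.007 m and x of pad_lining in the frame of slot_mouth above 0 m and angle between pad_center's own z axis and vertical below 0.1 rad and angle between the x axis of pad_center and the x axis of slot_mouth, either way round below 0.1 rad and contact force between the fingers and pad above 1 N and contact force between pad and caliper below 0.3 N and linear speed of pad below 0.02 m/s and angular speed of pad below 0.15 rad/s and distance of each of spray_center, grease_center, socket_center from where it was at the start of the episode below 0.02 m and distance of worn_center from where it was at the start of the episode below 0.015 m); the arm keeps its last pose, push and grip.
It fails at once if the caliper is touched (contact force between caliper and anything else above 1 N).
It fails at once if the wrench rack is touched (contact force between rack and anything else above 1 N).
It fails at once if the spray can, grease jar or socket is moved more than 20 mm (distance of any of spray_center, grease_center, socket_center from where it was at the start of the episode above 0.02 m).
It fails at once if the worn pad is moved more than 15 mm (distance of worn_center from where it was at the start of the episode above 0.015 m).
It also fails if it takes over 48 s, if anything falls off the work surface, if the arm or the gripper's body presses on something with over 40 N, if the wrist force passes 120 N, or if a joint passes its speed limit or range.

## Working session

There is one attempt and no reset: what is moved stays moved. The work goes in short steps, Python scripts to look and compute and a tool call to move; the robot and the scene stay as the last step left them, time stands still between calls to the robot, and variables do not carry over. Pictures are saved under pics/ and viewed, and the job is handed in when it is done.

Besides the shell and the picture viewer there is one more tool, called after "Request:" as name(argument=value, ...) on one line, values as JSON. apply_moves: Moves the arm, as the interface text tells. Its arguments: {"type":"object","properties":{"angular":{"type":"array"},"travel":{"type":"array"},"claw":{"type":"array"}},"required":["angular","travel","claw"]}

```bash
ls; mkdir -p pics; cat > h.py <<'E'
import numpy as np, cv2
from rig import observe, read_camera, sign_off
def snap(n,tag):
    c=read_camera(n); cv2.imwrite(f'pics/{tag}.png',c['pixels'][:,:,::-1])
    np.savez(f'pics/{tag}.npz',**c); return c
def load(tag):
    d=np.load(f'pics/{tag}.npz'); return {k:d[k] for k in d.files}
def ray(c,u,v,fish=False):
    H=c['pixels'].shape[0]; f=H/2/np.tan(np.radians(float(c['vertical_fov']))/2)
    x=u-float(c['cx']); y=v-float(c['cy'])
    if fish:
        r=np.hypot(x,y); t=r/f; d=np.array([np.sin(t)*x/max(r,1e-9),np.sin(t)*y/max(r,1e-9),np.cos(t)])
    else:
        d=np.array([x/f,y/f,1.]); d/=np.linalg.norm(d)
    return np.array(c['eye'],float).ravel(), np.array(c['rotation']).reshape(3,3)@d
def onz(c,u,v,z,fish=False):
    e,d=ray(c,u,v,fish); return e+d*(z-e[2])/d[2]
E
python3 - <<'E'
from h import *
for n in ['scene','top','wrist']:
    c=snap(n,n+'0'); print(n,{k:(v if k!='pixels' else v.shape) for k,v in c.items()})
print(observe())
E
```

```text
pics
scene {'pixels': (480, 640, 3), 'vertical_fov': 56.82680502656401, 'cx': 327.1599066541814, 'cy': 239.8630825224277, 'eye': array([1260.90836132,   11.48158788,  881.2715466 ]), 'rotation': array([ 0.65973267,  0.65435186, -0.2604951 , -0.26214264])}
top {'pixels': (480, 640, 3), 'vertical_fov': 45.3567058940659, 'cx': 315.76610675242244, 'cy': 234.14725652016955, 'eye': array([ 364.74680631,   11.0802687 , 1407.54065175]), 'rotation': array([-0.70132324,  0.7108746 , -0.03869647,  0.03613312])}
wrist {'pixels': (480, 640, 3), 'vertical_fov': 65.70646984690485, 'cx': 320.11754386795275, 'cy': 242.9301071203779, 'eye': array([ 229.50990527, -585.81745376,  373.17036651]), 'rotation': array([ 0.78160812, -0.60524305, -0.09257199,  0.11916382])}
{'clock': 0.15, 'q': array([-1.42359368e+00,  4.91431551e-01,  1.55929742e+00,  1.97977029e-06,
        1.09168572e+00, -1.05592465e-01]), 'joint_vel': array([ 8.18271770e-06, -1.96436378e-03, -2.37547084e-03, -2.36191604e-03,
        9.78439649e-04,  6.29392701e-04]), 'effort': array([ 2.07901889e-03, -6.18708515e+01, -2.61690688e+01, -1.00726554e-04,
        3.22405671e-03,  4.20228639e-05]), 'eef_pos': array([ 156.32522073, -604.98532507,  241.85962544]), 'tcp_rot': array([ 7.90604235e-01, -6.12327342e-01, -2.96008593e-04, -2.85157916e-04]), 'contact_force': array([-0.12570051,  0.89376666,  0.03458886]), 'torque': array([-0.04362125, -0.00884131,  0.04365087]), 'width': 0.999901573451473}
```

Rotation is a quaternion; fix the helper.

```bash
sed -i "s/np.array(c\['rotation'\]).reshape(3,3)@d/Rot.from_quat(c['rotation']).apply(d)/; 1a from scipy.spatial.transform import Rotation as Rot" h.py; cat >>h.py <<'E'
def proj(c,P):
    H=480; f=H/2/np.tan(np.radians(float(c['vertical_fov']))/2)
    p=Rot.from_quat(c['rotation']).inv().apply(np.array(P,float)-c['eye'])
    return f*p[0]/p[2]+c['cx'], f*p[1]/p[2]+c['cy']
E
python3 -c "
from h import *
print(proj(load('top0'),[156,-605,242]),proj(load('scene0'),[156,-605,242]))"
```

```text
(np.float64(625.9608817469725), np.float64(396.71285871944224)) (np.float64(100.03963507589765), np.float64(108.93303451672068))
```

View pics/scene0.png

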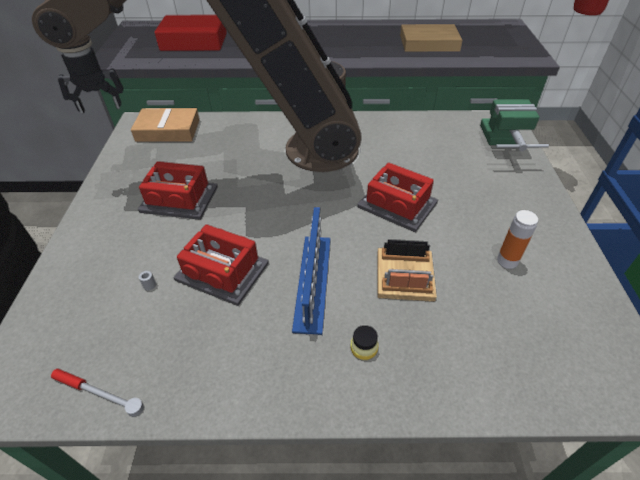

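View pics/top0.png

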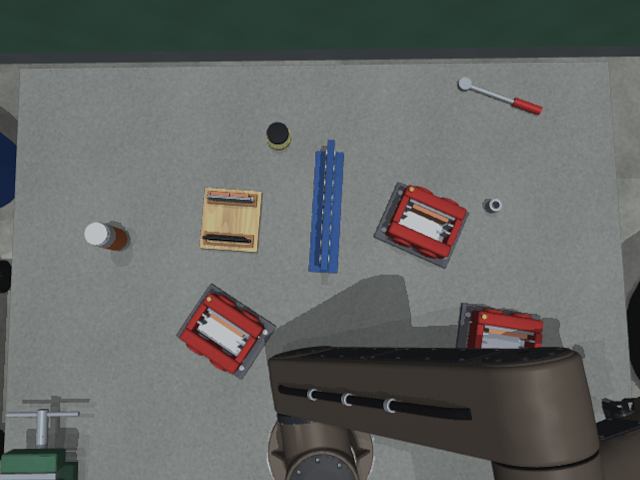

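View pics/wrist0.png

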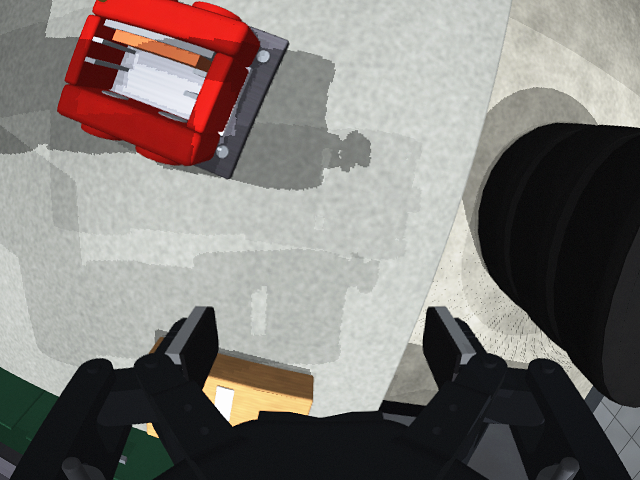

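The scene and top views show three red calipers, in the top picture at (225,330), (500,330) and (422,223). The last is the farthest from the base at about (320,460). The stand is at (231,219), with the new pad in its upper slot at (231,197) and the worn one at (228,238). The rack is at (328,210). I'll zoom in next.

```bash
python3 - <<'E'
from h import *
a=load('top0')['pixels'][:,:,::-1]
cv2.imwrite('pics/z1.png',cv2.resize(a[170:280,365:485],None,fx=5,fy=5,interpolation=cv2.INTER_CUBIC))
cv2.imwrite('pics/z2.png',cv2.resize(a[175:265,190:350],None,fx=5,fy=5,interpolation=cv2.INTER_CUBIC))
b=load('scene0')['pixels'][:,:,::-1]
cv2.imwrite('pics/z3.png',cv2.resize(b[215:310,165:280],None,fx=6,fy=6,interpolation=cv2.INTER_CUBIC))
cv2.imwrite('pics/z4.png',cv2.resize(b[225:310,365:450],None,fx=6,fy=6,interpolation=cv2.INTER_CUBIC))
E
```

```text
(no output)
```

View pics/z1.png

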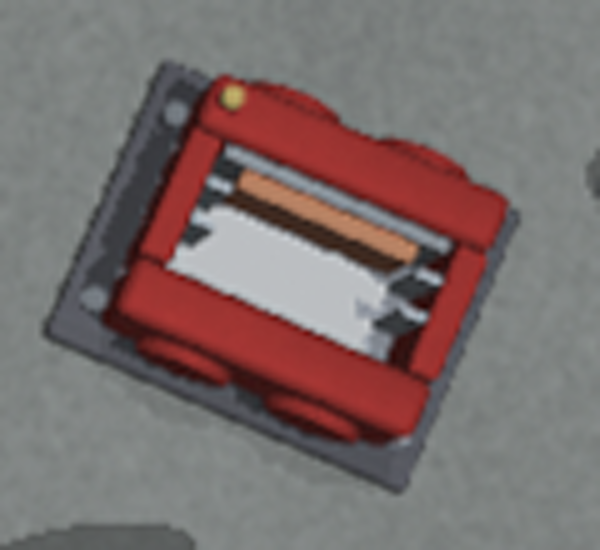

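View pics/z2.png

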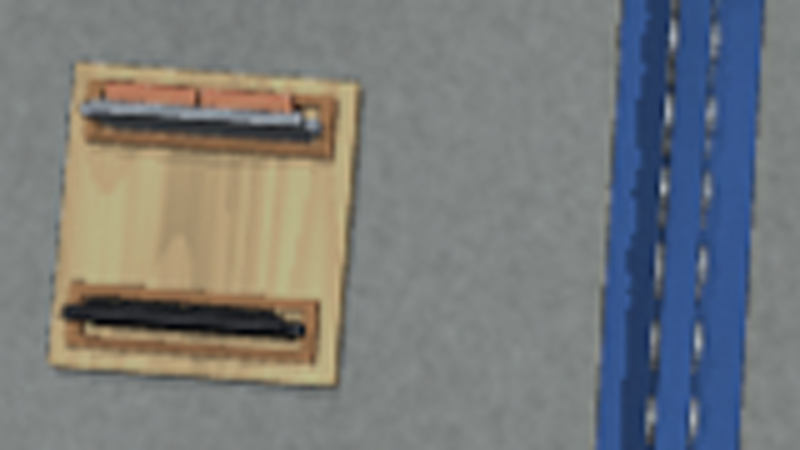

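View pics/z3.png

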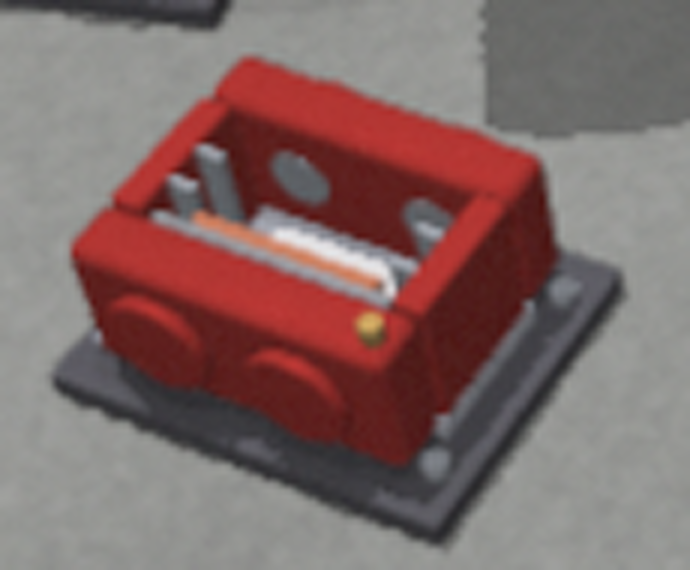

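View pics/z4.png

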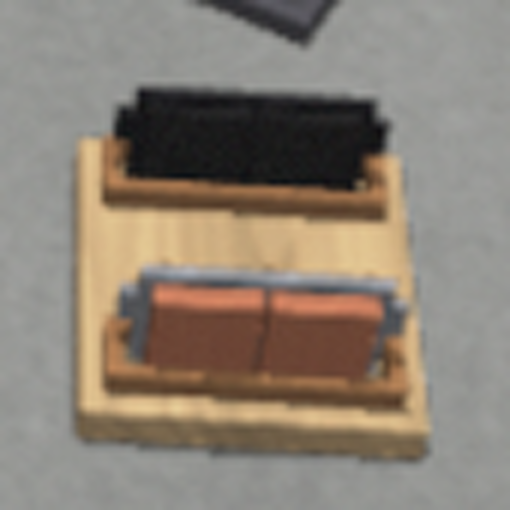

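The new pad's lining faces picture-up (+x) in the stand. The fitted pad lies on the up/right side of the caliper, so only a small turn is needed. Rough positions first, then close views with the wrist camera.

```bash
python3 - <<'E'
from h import *
t=load('top0')
def z1(x,y,z): return onz(t,365+x/5-.4,170+y/5-.4,z).round(0)
def z2(x,y,z): return onz(t,190+x/5-.4,175+y/5-.4,z).round(0)
print('cal corners',[z1(*p,90)[:2] for p in [(215,80),(510,200),(415,435),(110,320)]],'nip',z1(233,97,99))
print('newpad top edge back', z2(83,108,70),z2(318,125,70)) 
print('new lining top', z2(103,92,70),z2(292,103,70)) 
print('worn',z2(70,310,75),z2(300,328,75))
print('rack top', onz(t,331,141,120),onz(t,324,270,120))
print('grease',onz(t,278,132,55),'can',onz(t,97,233,160))
E
```

```text
cal corners [array([ 616., -210.]), array([ 557., -345.]), array([ 449., -297.]), array([ 504., -158.])] nip [ 606. -217.   99.]
newpad top edge back [600. 262.  70.] [591. 152.  70.]
new lining top [608. 253.  70.] [601. 164.  70.]
worn [504. 267.  75.] [494. 160.  75.]
rack top [715.94813176 -32.41729048 120.        ] [420.55426941 -11.86679856 120.        ]
grease [757.54934187  92.92805994  55.        ] can [506.19377141 482.99767821 160.        ]
```

Request:
apply_moves(angular=[[0,0,-8],[0,0,-8],[0,0,-8],[0,0,-8],[0,0,-8]], travel=[[0,0,-25],[0,0,-25],[0,0,-25],[0,0,-25],[0,0,0]], claw=[0,0,0,0,0])

```text
clock: 0.65
eef_pos: [156.5, -605.8, 345.7]
tcp_rot: [0.953, -0.302, 0.001, 0.002]
contact_force: [0.5, -0.3, 0.2]
width: 0.999
```

Request:
apply_moves(angular=[[0,0,-8],[0,0,-4],[0,0,0]], travel=[[0,0,0],[0,0,0],[0,0,0]], claw=[0,0,0])

```text
clock: 0.95
eef_pos: [156.3, -605.1, 342.1]
tcp_rot: [0.979, -0.203, -0.0, -0.0]
contact_force: [-0.4, -0.1, -0.1]
width: 0.998
```

```bash
cat >>h.py <<'E'
def st():
    s=observe(); R=Rot.from_quat(s['tcp_rot']); X=R.apply([1,0,0])
    print('t',round(s['clock'],2),'p',s['eef_pos'].round(1),'az',np.degrees(np.arctan2(X[1],X[0])).round(2),'zax',R.apply([0,0,1]).round(4),'w',round(s['width'],3),'F',s['contact_force'].round(1),'q',s['q'].round(2))
    return s,R
def to(P):
    s,R=st(); print('tool delta',R.inv().apply(np.array(P)-s['eef_pos']).round(1))
E
python3 - <<'E'
from h import *
to([510,-300,340])
c=load('wrist0'); s=observe()
print('cam axis start',Rot.from_quat(c['rotation']).apply([0,0,1]))
E
```

```text
t 0.95 p [ 156.3 -605.1  342.1] az -23.46 zax [-1.e-04  4.e-04 -1.e+00] w 0.998 F [-0.4 -0.1 -0.1] q [-1.42  0.41  1.42  0.    1.31 -1.01]
tool delta [ 203.  -420.6    2.2]
cam axis start [-0.28895618 -0.07422171 -0.95446082]
```

```bash
python3 -c "
from h import *
to([543,-212,340])"
```

```text
t 0.95 p [ 156.3 -605.1  342.1] az -23.46 zax [-1.e-04  4.e-04 -1.e+00] w 0.998 F [-0.4 -0.1 -0.1] q [-1.42  0.41  1.42  0.    1.31 -1.01]
tool delta [ 198.2 -514.5    2.2]
```

Request:
apply_moves(angular=[[0,0,0],[0,0,0],[0,0,0],[0,0,0],[0,0,0]], travel=[[13,-34,0],[13,-34,0],[13,-34,0],[13,-34,0],[13,-34,0]], claw=[0,0,0,0,0])

```text
clock: 1.45
eef_pos: [284.6, -474.0, 342.2]
tcp_rot: [0.979, -0.205, -0.0, -0.0]
contact_force: [0.3, -0.9, -0.5]
width: 1.003
```

Request:
apply_moves(angular=[[0,0,0],[0,0,0],[0,0,0],[0,0,0],[0,0,0]], travel=[[13,-34,0],[13,-34,0],[13,-34,0],[13,-34,0],[13,-34,0]], claw=[0,0,0,0,0])

```text
clock: 1.95
eef_pos: [412.1, -344.0, 342.3]
tcp_rot: [0.979, -0.205, -0.0, 0.0]
contact_force: [-0.4, -0.6, 0.4]
width: 1.003
```

Request:
apply_moves(angular=[[0,0,0],[0,0,0],[0,0,0],[0,0,0],[0,0,0]], travel=[[13,-34,0],[13,-34,0],[13,-34,0],[13,-34,0],[13,-34,0]], claw=[0,0,0,0,0])

```text
clock: 2.45
eef_pos: [539.5, -214.0, 342.2]
tcp_rot: [0.979, -0.205, -0.0, 0.0]
contact_force: [-0.5, -1.3, -0.0]
width: 1.003
```

Request:
apply_moves(angular=[[0,0,0],[0,0,0],[0,0,0],[0,0,0]], travel=[[0,0,0],[0,0,0],[0,0,0],[0,0,0]], claw=[0,0,0,0])

```text
clock: 2.85
eef_pos: [538.1, -216.1, 342.4]
tcp_rot: [0.979, -0.205, 0.0, 0.0]
contact_force: [-0.0, 0.4, 0.4]
width: 1.005
```

```bash
python3 -c "
from h import *
snap('wrist','w1'); snap('scene','s1'); st()"
```

```text
t 2.95 p [ 538.2 -216.   342.4] az -23.61 zax [ 1.e-04 -2.e-04 -1.e+00] w 1.003 F [-0.4 -0.4  0.4] q [-0.5   0.34  1.53 -0.    1.27 -0.08]
```

View pics/w1.png

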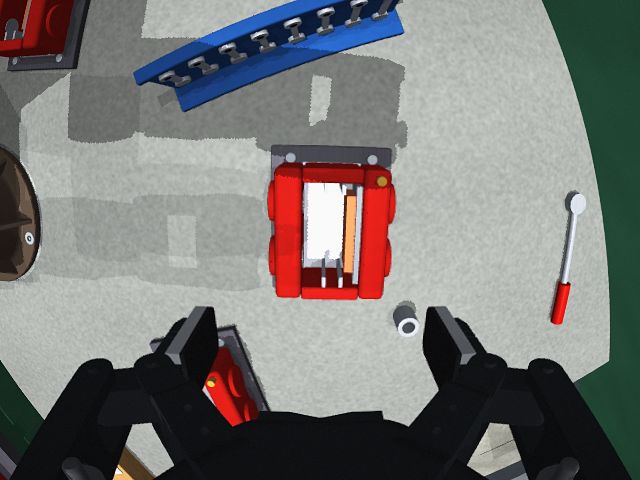

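The wrist view shows the far caliper between (275,163) and (390,298), nearly square to the picture. The fitted pad's copper face is at column 345–355 and the nipple at (382,181).

```bash
python3 - <<'E'
from h import *
a=load('w1')['pixels'][:,:,::-1]
cv2.imwrite('pics/z5.png',cv2.resize(a[145:305,262:402],None,fx=5,fy=5,interpolation=cv2.INTER_CUBIC)[:,:,:][0:800])
cv2.imwrite('pics/z5.png',cv2.resize(a[155:305,262:402],None,fx=4,fy=4,interpolation=cv2.INTER_CUBIC))
E
```

```text
(no output)
```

View pics/z5.png

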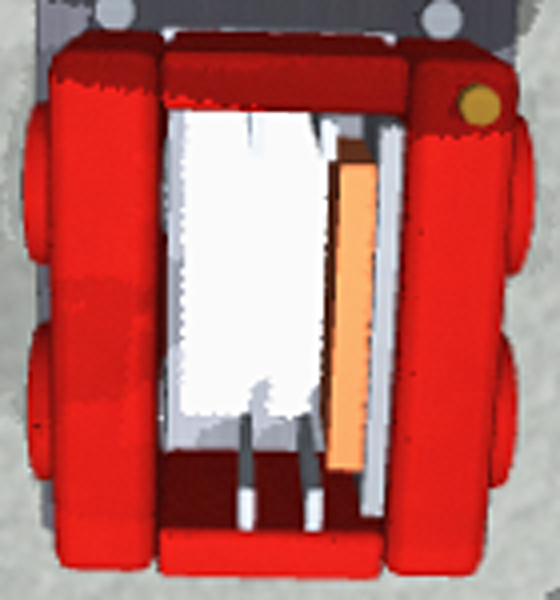

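```bash
python3 - <<'E'
from h import *
c=load('w1')
def P(x,y,z=90): return onz(c,262+(x+.5)/4-.5,155+(y+.5)/4-.5,z,True)[:2]
F={'front out':[(54,90),(57,540)],'front in':[(158,110),(157,545)],'back in':[(410,130),(388,545)],'back out':[(513,130),(484,545)],
'y+ front':[(75,40),(150,40)],'y+ back':[(430,55),(510,60)],'y- front':[(70,567),(145,570)],'y- back':[(400,574),(475,574)]}
for k,v in F.items():
    p,q=P(*v[0]),P(*v[1]); d=p-q if 'y' not in k else q-p
    print(k,p.round(1),q.round(1),'ang',np.degrees(np.arctan2(d[1],d[0])).round(1))
print('nip',P(481,104,99))
# in frame
ang=np.radians(np.mean([np.degrees(np.arctan2(*(P(*v[0])-P(*v[1]))[::-1])) for k,v in F.items() if 'y' not in k])-90)
print('x axis az',np.degrees(ang))
ex=np.array([np.cos(ang),np.sin(ang)]); ey=np.array([-ex[1],ex[0]])
for k,v in F.items():
    e=ex if 'y' not in k else ey
    print(k,[(P(*w)@e).round(1) for w in v])
n=P(481,104,99); print('nip',n@ex,n@ey,'=> origin',n@ex-70,n@ey-64)
for z in(70,80,90): print('lining edge',z,P(340,165,z)@ex,P(328,468,z)@ex, P(340,165,z)@ey,P(328,468,z)@ey)
E
```

```text
front out [ 505.7 -171.7] [ 451.4 -287. ] ang 64.8
front in [ 528.3 -187.6] [ 477.  -299.6] ang 65.4
back in [ 586.5 -218.5] [ 537.1 -326.1] ang 65.3
back out [ 611.8 -229.1] [ 562.4 -337.5] ang 65.5
y+ front [ 516.2 -162. ] [ 533.9 -170. ] ang -24.3
y+ back [ 598.8 -202.3] [ 617.9 -211.6] ang -26.0
y- front [ 451.1 -296.1] [ 470.5 -305.4] ang -25.6
y- back [ 536.9 -336.1] [ 556.8 -345.1] ang -24.5
nip [ 605.52609097 -217.70738098]
x axis az -24.746314802276757
front out [np.float64(531.1), np.float64(530.1)]
front in [np.float64(558.3), np.float64(558.6)]
back in [np.float64(624.1), np.float64(624.3)]
back out [np.float64(651.5), np.float64(652.0)]
y+ front [np.float64(68.9), np.float64(69.1)]
y+ back [np.float64(67.0), np.float64(66.5)]
y- front [np.float64(-80.1), np.float64(-80.4)]
y- back [np.float64(-80.5), np.float64(-80.4)]
nip 641.0532887251912 55.75869070188952 => origin 571.0532887251912 -8.24130929811048
lining edge 70 607.5790595072957 607.6379051071399 33.654998408438644 -55.89920926409597
lining edge 80 606.8258991315643 606.8832872011185 35.422682392720844 -51.91338202668292
lining edge 90 606.0727387558327 606.1286692950971 37.19036637700307 -47.9275547892699
```

All the caliper cues agree: the slot origin is about 571 along its x axis (nipple, lining edge, outer walls), the axis azimuth is −24.75°, and the width comes out at 148 against a given 150. Next, the stand.

Request:
apply_moves(angular=[[0,0,-7],[0,0,-7],[0,0,-6],[0,0,0]], travel=[[0,0,0],[0,0,0],[0,0,0],[0,0,0]], claw=[0,0,0,0])

```text
clock: 3.35
eef_pos: [538.3, -215.8, 342.4]
tcp_rot: [1.0, -0.03, 0.0, 0.0]
contact_force: [0.9, -0.7, 0.5]
width: 0.999
```

```bash
python3 -c "
from h import *
to([599,262,330])"
```

```text
t 3.35 p [ 538.3 -215.8  342.4] az -3.49 zax [ 1.e-04 -2.e-04 -1.e+00] w 0.999 F [ 0.9 -0.7  0.5] q [-0.49  0.34  1.53 -0.    1.27 -0.43]
tool delta [  31.5 -480.6   12.3]
```

Request:
apply_moves(angular=[[0,0,0],[0,0,0],[0,0,0],[0,0,0],[0,0,0]], travel=[[3,-32,0],[3,-32,0],[3,-32,0],[3,-32,0],[3,-32,0]], claw=[0,0,0,0,0])

```text
clock: 3.85
eef_pos: [563.4, -55.6, 342.4]
tcp_rot: [0.999, -0.033, 0.0, 0.0]
contact_force: [0.2, -0.4, -0.6]
width: 1.004
```

Request:
apply_moves(angular=[[0,0,0],[0,0,0],[0,0,0],[0,0,0],[0,0,0]], travel=[[3,-32,0],[3,-32,0],[3,-32,0],[3,-32,0],[3,-32,0]], claw=[0,0,0,0,0])

```text
clock: 4.35
eef_pos: [588.3, 103.2, 342.4]
tcp_rot: [0.999, -0.033, 0.0, 0.0]
contact_force: [1.3, -0.4, 0.1]
width: 0.999
```

Request:
apply_moves(angular=[[0,0,0],[0,0,0],[0,0,0],[0,0,0],[0,0,0]], travel=[[0,-32,3],[0,-32,3],[0,-32,3],[0,-32,3],[0,-32,0]], claw=[0,0,0,0,0])

```text
clock: 4.85
eef_pos: [598.0, 262.9, 329.9]
tcp_rot: [0.999, -0.033, -0.0, 0.0]
contact_force: [-0.0, 0.0, 0.2]
width: 1.001
```

Request:
apply_moves(angular=[[0,0,0],[0,0,0],[0,0,0],[0,0,0]], travel=[[0,0,0],[0,0,0],[0,0,0],[0,0,0]], claw=[0,0,0,0])

```text
clock: 5.25
eef_pos: [598.2, 260.9, 330.5]
tcp_rot: [0.999, -0.032, 0.0, 0.0]
contact_force: [-0.5, -0.1, -0.9]
width: 0.999
```

```bash
python3 - <<'E'
from h import *
snap('wrist','w2'); st()
a=load('w2')['pixels'][:,:,::-1]
cv2.imwrite('pics/z6.png',cv2.resize(a[150:300,240:400],None,fx=4,fy=4,interpolation=cv2.INTER_CUBIC))
snap('top','t1')
E
```

```text
t 5.3 p [598.2 260.9 330.5] az -3.62 zax [ 3.e-04 -1.e-04 -1.e+00] w 1.001 F [0.3 0.2 0.6] q [ 0.31  0.46  1.36 -0.    1.31  0.37]
```

View pics/w2.png

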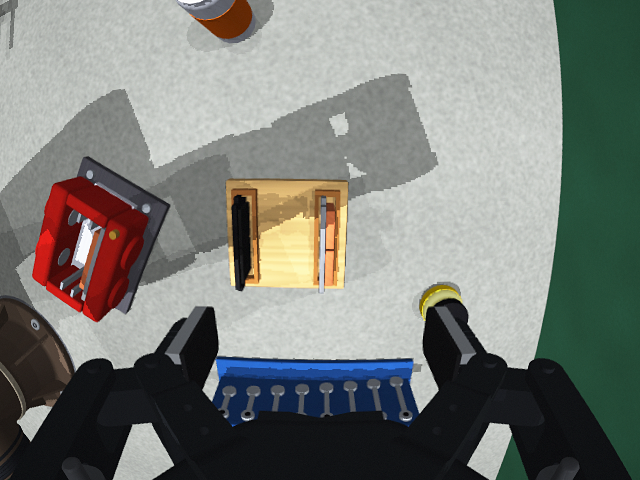

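View pics/z6.png

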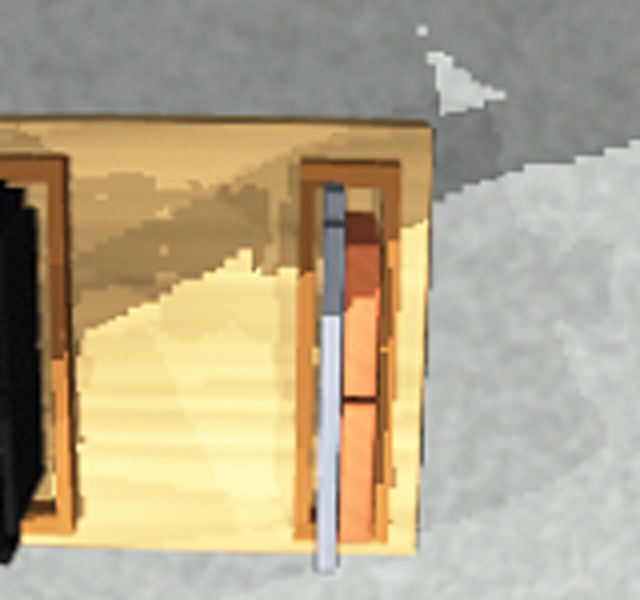

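```bash
python3 - <<'E'
from h import *
c=load('w2')
def P(x,y,z): return onz(c,240+(x+.5)/4-.5,150+(y+.5)/4-.5,z,True)[:2]
for n,pts,z in [('back edge',[(325,230),(316,565)],75),('steel front',[(344,230),(336,565)],75),('lining front edge',[(379,245),(373,540)],72.5),('lining back',[(345,245),(341,540)],72.5),('wood right',[(433,130),(416,550)],20),('wood left? slotframe',[(300,165),(296,535)],32)]:
    p,q=P(*pts[0],z),P(*pts[1],z); d=p-q
    print(n,p.round(1),q.round(1),'len',np.hypot(*d).round(1),'az',np.degrees(np.arctan2(d[1],d[0])).round(2)-90)
E
```

```text
back edge [598. 256.] [589.3 159.1] len 97.3 az -5.109999999999999
steel front [603.  255.7] [595.  158.8] len 97.3 az -4.709999999999994
lining front edge [612.2 250.5] [606.  164.8] len 85.9 az -4.099999999999994
lining back [603.1 251.1] [596.9 165.4] len 85.9 az -4.1200000000000045
wood right [631.5 273.2] [620.3 137.1] len 136.6 az -4.730000000000004
wood left? slotframe [591.4 266.9] [582.3 150.2] len 117.1 az -4.489999999999995
```

Request:
apply_moves(angular=[[0,0,0.9],[0,0,0],[0,0,0]], travel=[[0,0,0],[0,0,0],[0,0,0]], claw=[0,0,0])

```text
clock: 5.65
eef_pos: [598.0, 261.8, 330.3]
tcp_rot: [0.999, -0.039, 0.0, 0.0]
contact_force: [0.3, -0.2, 0.9]
width: 1.0
```

```bash
python3 -c "
from h import *
to([601.5,207.6,52])"
```

```text
t 5.65 p [598.  261.8 330.3] az -4.43 zax [ 1.e-04 -1.e-04 -1.e+00] w 1.0 F [ 0.3 -0.2  0.9] q [ 0.31  0.47  1.36 -0.    1.31  0.39]
tool delta [  7.6  53.8 278.3]
```

Request:
apply_moves(angular=[[0,0,0],[0,0,0],[0,0,0],[0,0,0],[0,0,0]], travel=[[3.8,27,0],[3.8,27,20],[0,0,40],[0,0,40],[0,0,40]], claw=[0,0,0,0,0])

```text
clock: 6.15
eef_pos: [601.4, 207.2, 189.2]
tcp_rot: [0.999, -0.039, 0.0, -0.0]
contact_force: [0.7, 1.0, -0.2]
width: 0.998
```

Request:
apply_moves(angular=[[0,0,0],[0,0,0],[0,0,0],[0,0,0],[0,0,0]], travel=[[0,0,30],[0,0,20],[0,0,0],[0,0,0],[0,0,0]], claw=[0,0,0,0,0])

```text
clock: 6.65
eef_pos: [602.1, 207.7, 141.8]
tcp_rot: [0.999, -0.038, 0.001, -0.0]
contact_force: [0.3, -0.3, 0.7]
width: 1.001
```

```bash
python3 -c "
from h import *
to([601.5,207.6,52])
snap('wrist','w3')"
```

```text
t 6.65 p [602.1 207.7 141.8] az -4.41 zax [ 2.2e-03  4.0e-04 -1.0e+00] w 1.001 F [ 0.3 -0.3  0.7] q [ 0.23  0.61  1.63 -0.    0.9   0.31]
tool delta [-0.7  0.2 89.8]
```

View pics/w3.png

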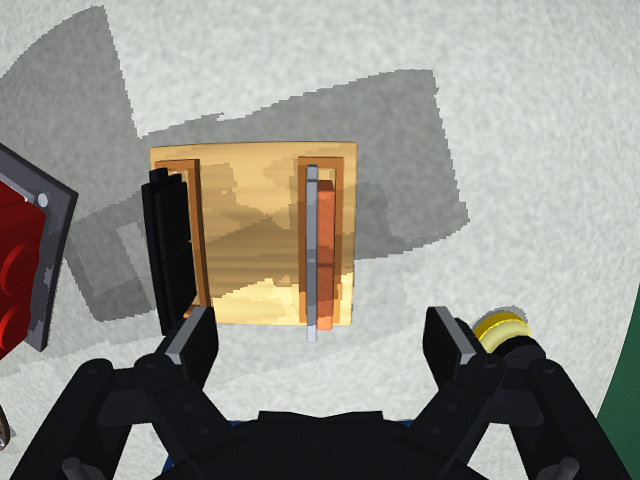

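```bash
python3 - <<'E'
from h import *
c=load('w3')
for u,v,z in [(306.5,190,75),(307,338,75),(334,185,72.5),(332,328,72.5),(316,338,75)]: print(onz(c,u,v,z,True).round(1))
E
```

```text
[597.7 252.3  75. ]
[589.9 160.9  75. ]
[612.8 253.6  72.5]
[605.8 165.5  72.5]
[595.4 160.5  75. ]
```

Request:
apply_moves(angular=[[0,0,0],[0,0,0],[0,0,0],[0,0,0],[0,0,0]], travel=[[0,-1,20],[0,0,20],[0,0,20],[0,0,15],[0,0,15]], claw=[0,0,0,0,0])

```text
clock: 7.2
eef_pos: [601.9, 208.6, 50.3]
tcp_rot: [0.999, -0.039, 0.001, -0.0]
contact_force: [0.2, 0.5, -0.0]
width: 0.997
```

Request:
apply_moves(angular=[[0,0,0],[0,0,0]], travel=[[0,0,0],[0,0,0]], claw=[0,0])

```text
clock: 7.4
eef_pos: [601.8, 208.6, 50.6]
tcp_rot: [0.999, -0.039, 0.0, 0.0]
contact_force: [0.4, -0.5, 0.8]
width: 0.998
```

Request:
apply_moves(angular=[[0,0,0],[0,0,0],[0,0,0],[0,0,0],[0,0,0]], travel=[[0,0,0],[0,0,0],[0,0,0],[0,0,0],[0,0,0]], claw=[130,180,255,255,255])

```text
clock: 7.9
eef_pos: [601.7, 208.5, 50.6]
tcp_rot: [0.999, -0.039, 0.0, -0.0]
contact_force: [0.2, 0.0, -1.8]
width: 0.175
```

Request:
apply_moves(angular=[[0,0,0],[0,0,0],[0,0,0],[0,0,0],[0,0,0]], travel=[[0,0,0],[0,0,0],[0,0,0],[0,0,0],[0,0,0]], claw=[255,255,255,255,255])

```text
clock: 8.4
eef_pos: [601.7, 208.5, 50.6]
tcp_rot: [0.999, -0.039, 0.0, -0.0]
contact_force: [-0.5, -0.5, 5.0]
width: 0.177
```

```bash
python3 -c "
from h import *
st()
snap('wrist','w4')"
```

```text
t 8.4 p [601.7 208.5  50.6] az -4.41 zax [ 6.e-04  0.e+00 -1.e+00] w 0.177 F [-0.5 -0.5  5. ] q [ 0.23  0.74  1.68 -0.    0.72  0.31]
```

View pics/w4.png

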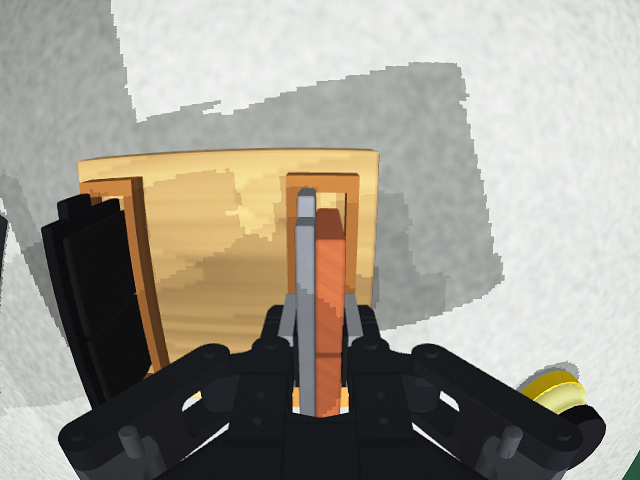

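The pad is gripped (opening 0.177 × 85 ≈ 15 mm, against a 16 mm pad). Lifting now.

Request:
apply_moves(angular=[[0,0,0],[0,0,0],[0,0,0],[0,0,0],[0,0,0]], travel=[[0,0,-5],[0,0,-10],[0,0,-15],[0,0,-20],[0,0,-20]], claw=[255,255,255,255,255])

```text
clock: 8.95
eef_pos: [601.4, 208.5, 121.8]
tcp_rot: [0.999, -0.039, 0.0, 0.0]
contact_force: [-0.1, 0.6, -3.6]
width: 0.179
```

Request:
apply_moves(angular=[[0,0,0],[0,0,0],[0,0,0],[0,0,0],[0,0,0]], travel=[[0,0,-25],[0,0,-25],[0,0,-25],[0,0,-20],[0,0,-10]], claw=[255,255,255,255,255])

```text
clock: 9.45
eef_pos: [601.7, 208.6, 228.2]
tcp_rot: [0.999, -0.038, 0.002, -0.0]
contact_force: [-0.4, -0.1, -5.2]
width: 0.181
```

Request:
apply_moves(angular=[[0,0,0],[0,0,0],[0,0,0]], travel=[[0,0,0],[0,0,0],[0,0,0]], claw=[255,255,255])

```text
clock: 9.75
eef_pos: [601.1, 208.4, 224.1]
tcp_rot: [0.999, -0.039, -0.001, 0.0]
contact_force: [-0.1, -0.2, -4.8]
width: 0.177
```

```bash
python3 - <<'E'
from h import *
a=np.radians(-24.75); ex=np.array([np.cos(a),np.sin(a)]); ey=np.array([-ex[1],ex[0]])
o=571*ex-7.5*ey; print('slot',o)
st()
snap('wrist','w5')
E
```

```text
slot [ 515.40980422 -245.86578394]
t 9.75 p [601.1 208.4 224.1] az -4.42 zax [-1.9e-03 -5.0e-04 -1.0e+00] w 0.177 F [-0.1 -0.2 -4.8] q [ 0.23  0.53  1.55 -0.    1.07  0.31]
```

View pics/w5.png

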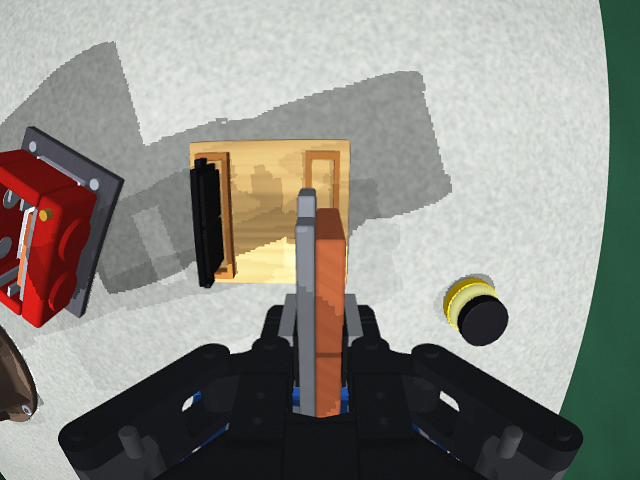

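```bash
python3 - <<'E'
from h import *
c=load('w5'); s=observe(); R=Rot.from_quat(s['tcp_rot'])
cv2.imwrite('pics/z7.png',cv2.resize(c['pixels'][180:300,270:370,::-1],None,fx=5,fy=5,interpolation=cv2.INTER_CUBIC))
for n,u,v,dz in [('steel back far',296,226,24.4),('steel back near',300,400,24.4),('lin front far',344.5,238,21.9),('lin front near',340,400,21.9),('lin far foot corner',340,208.5,-28),]:
    p=onz(c,u,v,s['eef_pos'][2]+dz,True); print(n,p.round(1),'tool',R.inv().apply(p-s['eef_pos']).round(1))
E
```

```text
steel back far [597.2 256.9 248.5] tool [ -7.7 -48.  -24.4]
steel back near [591.7 190.3 248.5] tool [ -8.1  18.8 -24.4]
lin front far [611.5 251.3 246. ] tool [  7.  -43.6 -21.9]
lin front near [606.6 187.  246. ] tool [  7.1  21.  -21.9]
lin far foot corner [612.4 249.8 196.1] tool [  8.1 -42.2  28. ]
```

View pics/z7.png

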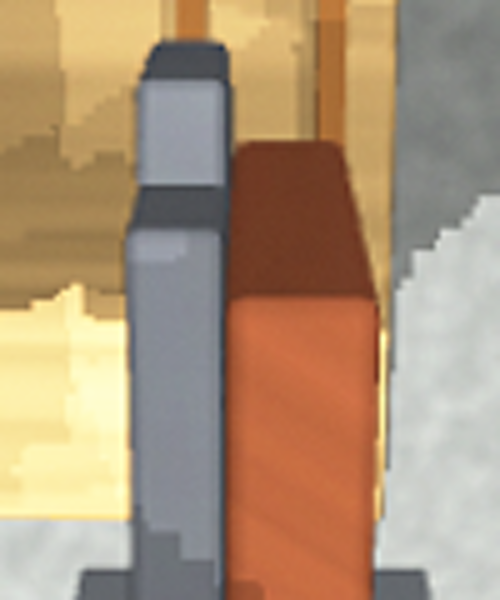

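Request:
apply_moves(angular=[[0,0,4],[0,0,6.3],[0,0,6],[0,0,4],[0,0,0]], travel=[[0,0,0],[0,0,0],[0,0,0],[0,0,0],[0,0,0]], claw=[255,255,255,255,255])

```text
clock: 10.3
eef_pos: [601.3, 208.5, 224.4]
tcp_rot: [0.977, -0.214, -0.001, 0.0]
contact_force: [0.5, -0.1, -4.3]
width: 0.172
```

```bash
python3 -c "
from h import *
to([515.4,-245.9,224])"
```

```text
t 10.3 p [601.3 208.5 224.4] az -24.77 zax [-1.4e-03 -4.0e-04 -1.0e+00] w 0.172 F [ 0.5 -0.1 -4.3] q [ 0.23  0.52  1.55 -0.    1.07  0.66]
tool delta [112.4 448.6   0.7]
```

Request:
apply_moves(angular=[[0,0,0],[0,0,0],[0,0,0],[0,0,0],[0,0,0]], travel=[[2,8,0],[4,16,0],[5,20,0],[6,24,0],[6,24,0]], claw=[255,255,255,255,255])

```text
clock: 10.8
eef_pos: [583.3, 113.4, 225.2]
tcp_rot: [0.977, -0.213, -0.0, 0.0]
contact_force: [0.2, -0.3, -4.8]
width: 0.18
```

Request:
apply_moves(angular=[[0,0,0],[0,0,0],[0,0,0],[0,0,0],[0,0,0]], travel=[[6,24,0],[6,24,0],[6,24,0],[6,24,0],[6,24,0]], claw=[255,255,255,255,255])

```text
clock: 11.3
eef_pos: [560.1, -8.3, 225.4]
tcp_rot: [0.977, -0.214, 0.0, 0.0]
contact_force: [-0.1, -0.2, -3.8]
width: 0.179
```

Request:
apply_moves(angular=[[0,0,0],[0,0,0],[0,0,0],[0,0,0],[0,0,0]], travel=[[6,24,0],[6,24,0],[6,24,0],[6,24,0],[6,24,0]], claw=[255,255,255,255,255])

```text
clock: 11.8
eef_pos: [537.0, -129.7, 225.4]
tcp_rot: [0.977, -0.214, 0.0, 0.0]
contact_force: [0.1, 0.3, -4.0]
width: 0.18
```

Request:
apply_moves(angular=[[0,0,0],[0,0,0],[0,0,0],[0,0,0],[0,0,0]], travel=[[6,24,0],[6,24,0],[5,20,0],[4,16,0],[3,12,0]], claw=[255,255,255,255,255])

```text
clock: 12.3
eef_pos: [518.9, -226.5, 225.3]
tcp_rot: [0.977, -0.214, -0.0, 0.0]
contact_force: [0.1, 0.0, -4.1]
width: 0.175
```

Request:
apply_moves(angular=[[0,0,0],[0,0,0],[0,0,0],[0,0,0]], travel=[[1,8,0],[0,4,0],[0,0,0],[0,0,0]], claw=[255,255,255,255])

```text
clock: 12.7
eef_pos: [515.7, -235.8, 225.3]
tcp_rot: [0.977, -0.214, -0.0, -0.0]
contact_force: [0.2, 0.4, -4.0]
width: 0.182
```

```bash
python3 -c "
from h import *
to([515.4,-245.9,131]);snap('wrist','w6');snap('top','t2');snap('scene','s2')"
```

```text
t 12.7 p [ 515.7 -235.8  225.3] az -24.69 zax [ 0.e+00  1.e-04 -1.e+00] w 0.182 F [ 0.2  0.4 -4. ] q [-0.55  0.43  1.72  0.    0.99 -0.11]
tool delta [ 3.9  9.3 94.3]
```

View pics/w6.png

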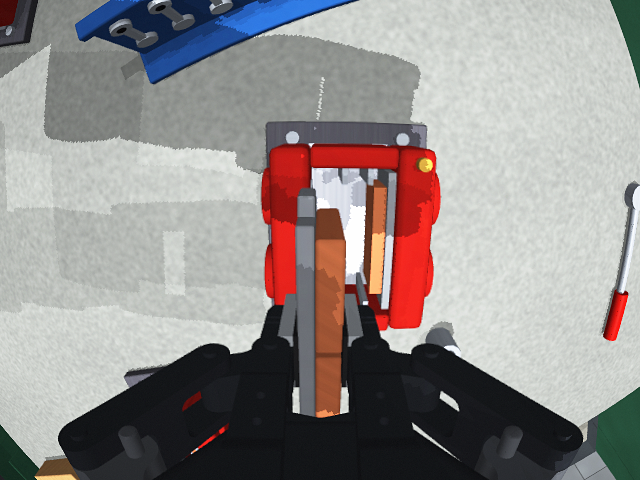

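View pics/s2.png

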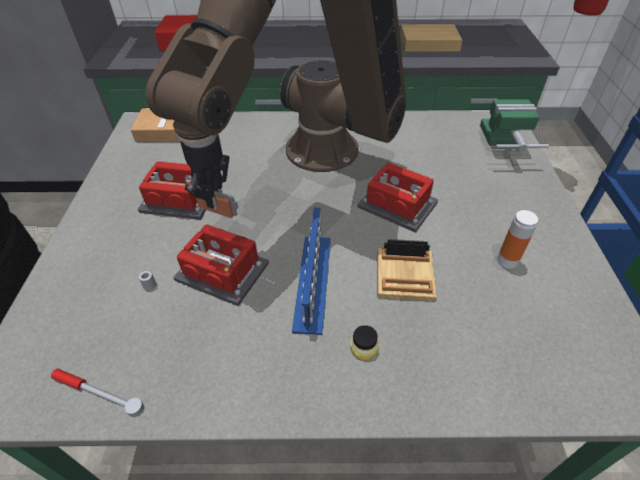

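The pad is over the front half of the far caliper, with its lining towards the fitted pad and the bystanders unmoved. I'll re-measure the slot from this nearer view.

```bash
python3 - <<'E'
from h import *
c=load('w6')
cv2.imwrite('pics/z8.png',cv2.resize(c['pixels'][110:335,255:445,::-1],None,fx=3,fy=3-1/3,interpolation=cv2.INTER_CUBIC)) if 0 else cv2.imwrite('pics/z8.png',cv2.resize(c['pixels'][135:335,255:445,::-1],None,fx=3,fy=3,interpolation=cv2.INTER_CUBIC))
E
```

```text
(no output)
```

View pics/z8.png

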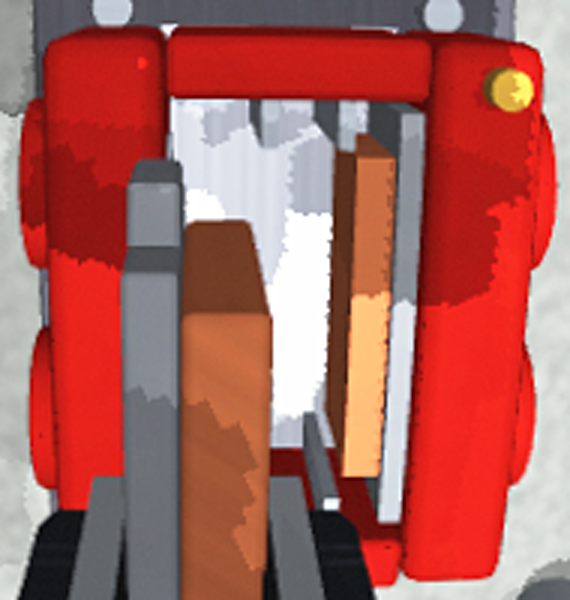

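```bash
python3 - <<'E'
from h import *
c=load('w6'); a=np.radians(-24.75); ex=np.array([np.cos(a),np.sin(a)]); ey=np.array([-ex[1],ex[0]])
def P(x,y,z=90):
    p=onz(c,255+(x+.5)/3-.5,135+(y+.5)/3-.5,z,True)[:2]; return np.array([p@ex,p@ey]).round(1)
print('nip origin',P(510,86,99)-[70,64])
print('y+ edges',P(100,38),P(490,43),' y-',P(455,577))
print('front in',P(167,70),'back in',P(430,110),P(408,500),'front out',P(46,70),P(57,480),'back out',P(541,100),P(508,500))
print('lining edge far/near',P(357,158,78),P(343,475,78),'back',P(396,158,78),P(380,475,78))
t=load('t2'); n=onz(t,365+233/5-.4,170+97/5-.4,99)[:2]; print('top nip',n@ex-70,n@ey-64)
E
```

```text
nip origin [570.5  -7.6]
y+ edges [543.5  65.7] [637.5  66. ]  y- [639.1 -79.5]
front in [559.4  57.9] back in [623.1  49.1] [623.5 -54.9] front out [530.5  58.2] [529.6 -48.8] back out [651.3  52.5] [651.8 -55.7]
lining edge far/near [607.2  35. ] [607.1 -52.8] back [617.3  35.2] [617.5 -53. ]
top nip 570.8201081845413 -7.1356099165874625
```

Request:
apply_moves(angular=[[0,0,0],[0,0,0],[0,0,0],[0,0,0],[0,0,0]], travel=[[2,4.5,0],[2,4.5,0],[0,0,10],[0,0,15],[0,0,15]], claw=[255,255,255,255,255])

```text
clock: 13.35
eef_pos: [515.3, -246.3, 184.2]
tcp_rot: [0.977, -0.214, -0.0, 0.0]
contact_force: [0.4, -0.0, -4.4]
width: 0.176
```

Request:
apply_moves(angular=[[0,0,0],[0,0,0],[0,0,0],[0,0,0],[0,0,0]], travel=[[0,0,15],[0,0,10],[0,0,10],[0,0,0],[0,0,0]], claw=[255,255,255,255,255])

```text
clock: 13.85
eef_pos: [515.7, -246.3, 150.4]
tcp_rot: [0.977, -0.214, 0.0, 0.0]
contact_force: [0.4, -0.4, -3.5]
width: 0.181
```

```bash
python3 - <<'E'
from h import *
to([515.4,-245.9,131]);snap('wrist','w7')
c=load('w7');cv2.imwrite('pics/z9.png',cv2.resize(c['pixels'][85:335,235:485,::-1],None,fx=2.4,fy=2.4,interpolation=cv2.INTER_CUBIC))
E
```

```text
t 13.85 p [ 515.7 -246.3  150.4] az -24.72 zax [ 1.e-04 -1.e-04 -1.e+00] w 0.181 F [ 0.4 -0.4 -3.5] q [-0.56  0.53  1.79 -0.    0.83 -0.13]
tool delta [-0.4 -0.2 19.4]
```

View pics/z9.png

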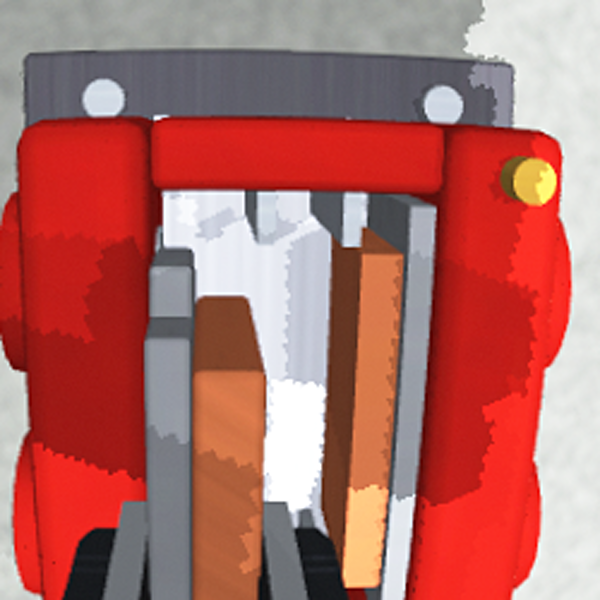

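Request:
apply_moves(angular=[[0,0,0],[0,0,0],[0,0,0],[0,0,0],[0,0,0]], travel=[[-0.3,0,6],[0,0,6],[0,0,4],[0,0,3],[0,0,0]], claw=[255,255,255,255,255])

```text
clock: 14.4
eef_pos: [515.1, -246.0, 130.8]
tcp_rot: [0.977, -0.214, -0.0, -0.0]
contact_force: [0.9, -0.2, -4.1]
width: 0.178
```

Request:
apply_moves(angular=[[0,0,0],[0,0,0],[0,0,0],[0,0,0],[0,0,0]], travel=[[0,0,0],[0,0,0],[0,0,0],[0,0,0],[0,0,0]], claw=[255,255,255,255,255])

```text
clock: 14.9
eef_pos: [515.3, -246.1, 131.4]
tcp_rot: [0.977, -0.214, 0.0, 0.0]
contact_force: [0.3, 0.2, -4.2]
width: 0.177
```

```bash
python3 - <<'E'
from h import *
to([515.4,-245.9,131]);snap('wrist','w8');snap('scene','s3');snap('top','t3')
c=load('w8');A=cv2.resize(c['pixels'][85:335,235:485,::-1],(400,400),interpolation=cv2.INTER_CUBIC)
c=load('s3');B=cv2.resize(c['pixels'][205:315,165:275,::-1],(400,400),interpolation=cv2.INTER_CUBIC)
cv2.imwrite('pics/z10.png',np.hstack([A,B]))
E
```

```text
t 14.9 p [ 515.3 -246.1  131.4] az -24.72 zax [ 2.e-04 -2.e-04 -1.e+00] w 0.177 F [ 0.3  0.2 -4.2] q [-0.56  0.55  1.81 -0.    0.78 -0.13]
tool delta [ 0.  -0.2  0.4]
```

View pics/z10.png

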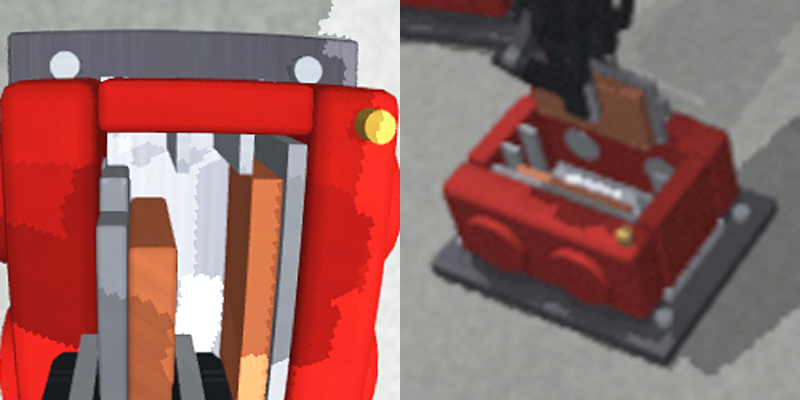

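```bash
python3 - <<'E'
from h import *
c=load('w8'); s=observe(); zt=s['eef_pos'][2]; a=np.radians(-24.75); ex=np.array([np.cos(a),np.sin(a)]); ey=np.array([-ex[1],ex[0]])
def S(p): return np.array([p[0]*ex[0]+p[1]*ex[1]-571, p[0]*ey[0]+p[1]*ey[1]+7.5]).round(1)
w=lambda x,y,z:S(onz(c,235+(x+.5)/1.6-.5,85+(y+.5)/1.6-.5,z,True))
print('nip (70,64)',w(379,125,99)); print('lining top far (8,44)',w(177,247,zt+21.9),'foot far (8,44)',w(167,199,zt-28))
print('steel back far top (-8,~48)',w(98,224,zt+24.4)); print('lining edge fitted (36,44)',w(251,176,78))
# scene projection of expected lining lower corner (8,44, z=102.5) and fitted check: nipple
d=load('s3')
o=571*ex-7.5*ey
for n,q in [('lin low y+',(8,44,102.5)),('lin low y-',(8,-44,102.5)),('lin top y+',(8,44,152.5)),('nip',(70,64,99))]:
    P=np.r_[o+q[0]*ex+q[1]*ey,q[2]]; u,v=proj(d,P); print(n,'zoom',((u-165)*400/110+400).round(0),((v-205)*400/110).round(0))
b=cv2.resize(d['pixels'][220:265,195:255,::-1],None,fx=13,fy=13,interpolation=cv2.INTER_CUBIC); cv2.imwrite('pics/z11.png',b)
for n,q in [('lin low y+',(8,44,102.5)),('lin top y+',(8,44,152.5)),('nip',(70,64,99))]:
    P=np.r_[o+q[0]*ex+q[1]*ey,q[2]]; u,v=proj(d,P); print(n,'z11',((u-195)*13).round(0),((v-220)*13).round(0))
E
```

```text
nip (70,64) [69.7 63.5]
lining top far (8,44) [ 7.2 42.8] foot far (8,44) [ 7.8 41.5]
steel back far top (-8,~48) [-7.7 48. ]
lining edge fitted (36,44) [35.9 43.7]
lin low y+ zoom 646.0 147.0
lin low y- zoom 534.0 107.0
lin top y+ zoom 633.0 93.0
nip zoom 620.0 226.0
lin low y+ z11 488.0 329.0
lin top y+ z11 444.0 138.0
nip z11 396.0 613.0
```

View pics/z11.png

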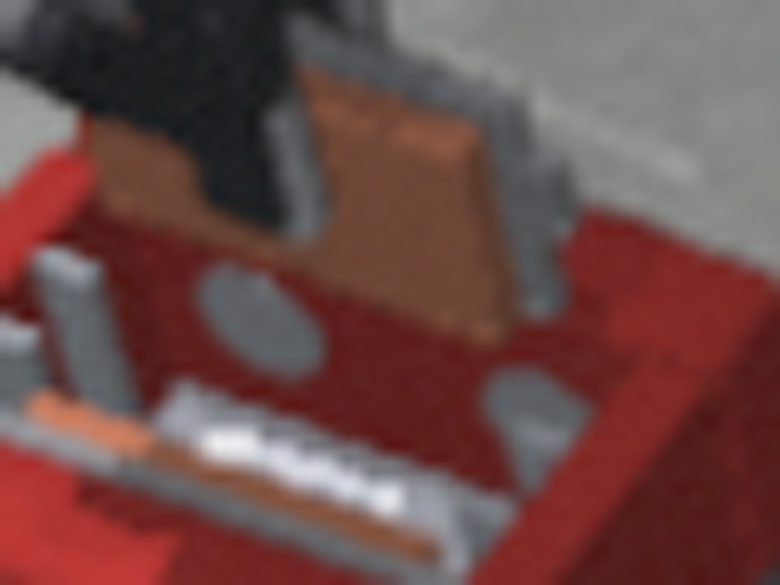

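View pics/t3.png

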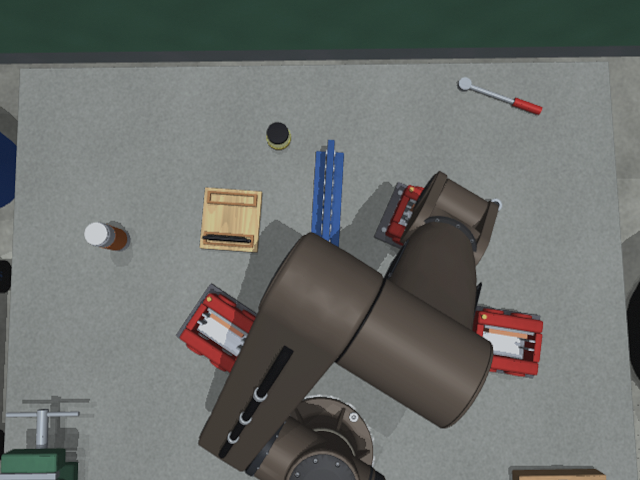

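The checks agree to within about 2 mm, and tilt is about 0.03 rad or less. Handing in.

```bash
python3 -c "
from h import *
st(); print(observe()['joint_vel'].round(4)); print(sign_off())"
```

```text
t 15.05 p [ 515.3 -246.   131.3] az -24.71 zax [ 0.e+00 -1.e-04 -1.e+00] w 0.178 F [ 0.  -0.8 -3.7] q [-0.56  0.55  1.81 -0.    0.78 -0.13]
[-0.0012 -0.0004 -0.0014 -0.     -0.0013 -0.0011]
the job is handed in; nothing more can be done
None
```

I took the new pad out of the stand and carried it over the wrench rack with its lower edge about 70 mm above the rack top. It is now held in the gripper over the front slot of the farthest caliper, with the lining towards the fitted pad. I handed it in at 15 s of the 48 s, and `sign_off` gave no verdict.

What the last checks showed:
- **Height:** the lower edge is about 10 mm above the mouth, going by the tool height and the grasp depth.
- **Position and angle:** the pad is within about 1 mm of centre across the slot and within 1–2.5 mm along it. The gripper's yaw matches the measured slot direction to under 0.1°, and I estimate the pad's tilt at 0.03 rad or less.
- **Grip and stillness:** the opening reads about 15 mm on the 16 mm pad, the vertical load is about 4 N (about the pad's weight), and joint speeds are almost zero.
- **Contact:** the force readings showed no contact beyond the gripped pad's load.
- **Bystanders:** the worn pad, spray can and grease jar look unmoved in the last top view. The socket was partly hidden there.

**Disagreement:** the scene camera put the pad about 1–2 pixels (2–4 mm) to the +y side and about 3 mm lower, while the wrist camera put it 1–2 mm to the −y side. Part of the scene camera's offset also showed on the fixed nipple, so I put it down to calibration and made no correction.

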